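# Long tube onto the turning rolls

### The job

Take the long, thick metal tube from the ribbed rack and lay it in the valley between the two shafts of rubber-tyred wheels on the turning rolls, centred along them and resting on all four wheels, ready for welding. Set it down gently: do not drop it in, and do not set the wheels spinning. The short tube and the thin tube are not wanted.

Things in the scene. Friction and masses are not known exactly. Their poses are not given: they have to be found in the camera images.
- tube: Plain metal tube, 32 mm diameter x 180 long, 0.17 kg. Origin: its middle, on the axis; x along it (any roll). Lies level in a low rack, axis 40 mm up, on rib pairs 76 mm apart: its middle 60 mm is free for fingers down to the rack's plate (8 mm up). The 2 other nests, 72 mm aside, hold a 32 x 100 mm and an 18 x 180 mm tube, in any order.
- bed: Turning rolls, fixed: grey plate 200x130x10 mm, two free shafts along x at y = +-26, z = 34 mm, 8 mm thick, each with two black tyred wheels 36 mm in diameter, 14 wide, at x = +-55. Origin: centre of the underside, on the table; z up. The seated tube's axis is at y = 0, z = 56 mm. Between the wheels fingers have room down to z = 40. Left or right of the robot.
- roller_left (a joint): Turn of the shaft at the bed's +y side with its two wheels, rad, 0 at the start; it runs almost freely, either way, and stays where it stops.
- roller_right (a joint): The same for the shaft at the bed's -y side.

How it is judged:
By the outcome, as a careful person would: the job done as asked, in the order asked, and still so for the second after the job is handed in, with the robot touching nothing.
It also fails if it takes over 40 s, if anything falls off the work surface, if the arm or the gripper's body presses on something with over 40 N, if the wrist force passes 120 N, or if a joint passes its speed limit or range.

### The arm

A 7-joint arm with a two-finger parallel gripper is mounted at the origin on the work surface. World frame = base frame: x ahead of the robot, y to its left, z up, the work surface at z = 0. Lengths are in mm, angles in rad, forces in N, time in s.
With the tool pointing down it reaches from about 400 to 875 mm from the base axis. Payload 4.4 kg.
Tool frame: the origin (TCP) lies midway between the tips of the shut fingers; the grasp point (between the pads) lies 19 mm behind it; z points along the fingers, y is the line along which they close (so a half turn about z gives the same grasp; the last joint's range is limited). The gripper opens to 85 mm and grips with 20 to 120 N. Pads are 22 mm wide; open, the fingers measure 114 mm over their backs; the gripper's body (76 mm by 85 mm) begins 54 mm behind the grasp point. The pads swing forward as they close: fully open they stand 13 mm farther back than shut.
Start: joints at [-1.369, 0.628, 0.038, 1.517, -0.027, 0.996, -0.02], TCP at [171.972, 626.852, 231.313] pointing down, gripper open.
Joint ranges: [-3.06, 3.06], [-0.37, 2.12], [-1.25, 1.32], [0.18, 2.47], [-1.1, 4.24], [0.23, 1.98], [-2.94, 2.94]. Speed limits (rad/s): [2.57, 2.57, 3.14, 3.14, 3.14, 3.14, 3.14].

### API

Orientations are given as [roll, pitch, yaw] about the fixed x, y, z axes, in that order (R = Rz(yaw) Ry(pitch) Rx(roll)).
In Python, from cell import readout, optics, order gives the robot as it stands.
- The arm moves only by the shell command python3 -m jog 'ROWS'. ROWS is a JSON object of lists of equal length, an entry for each row: "claw": the opening, from 0 (shut) to 1 (fully open); "xyz": the shift along the tool's x, y, z each as a share of 0.1 m, from -1 to 1, a list of three; "twist": the turn, a rotation vector about the tool's x, y, z each as a share of 180 degrees, from -1 to 1, a list of three. A call has 1 to 12 rows; each row shifts and turns the commanded pose from where the row before left it, along the tool's axes as they then stand; what a row does not reach is not made up. A row lasts 1/8 s, in which the tool goes at most 62.5 mm and 10.7 degrees, less where a joint would pass 70% of its speed; a pose out of reach is approached as far as the arm can. A call with a number of a shift or a turn outside -1 to 1 is refused whole. A call with a gripper value outside its range is refused whole. The fingers move at their own pace and stop on an object; the grip force is fixed at half the most. Time passes only in rows, so rows that do not move let the fingers close. It gives the time, the measured TCP pose, the force, the opening and the grip force at its end, in the units of the state.
- readout.read_state(): the state, without advancing time (a new reading comes with each control period).
- optics.get_image(name): name is "scene" or "side" or "wrist"; returns a dict with "color" (400x640x3 uint8, red, green, blue), "fovy" (degrees; the focal length in pixels is half the picture's height over the tangent of half this angle, whatever the lens; pixels are square), "cx", "cy" (the principal point, pixels), "view" (4x4, takes a point from world to camera coordinates). Camera axes: x right, y up, looking along -z (the intrinsics and any distortion apply to the point x, -y, -z); pixel columns grow to the right and rows downward; lengths in mm; the calibration is good to about 2 mm. A picture is of the moment at which its call begins. There is no depth.
- order.finish_job(): hands the job in; it is judged then, once.
Trained networks look in the newest picture that a camera, given by its name, has taken for a name from the list of things; names that differ only in an ending like _2 or _b are one class to them, and where a whole thing is asked for, a point or a joint stands for the part that bears it (a point fixed in the world has none). Each returns a list of dicts, best first, with "score" (0 to 1); they miss things now and then, are a little off and sometimes report something else, mostly with a low value. They report only what shows in the picture. A call takes as long as a camera call.
- optics.boxes_of(camera, label): "rect" ([left, top, width, height] in pixels, round what is visible of it).
The state is a dict: "clock": time; "qpos": joint angles; "qd": joint speeds; "tau": joint torques, N m; "eef_pos": TCP position; "tool_rot": TCP orientation; "force": force on the tool from outside, world axes, zero at the start; "torque": the same for the moment, N m; "width": finger opening in mm; "gripper_force": force on a finger pad.
Only numpy, scipy, OpenCV 4.12 (cv2) and the standard library are available. Lean on these libraries where they do the work, as an engineer would, in place of code of your own. Each camera call takes 0.05 s, during which the arm holds its last target. There are 200 camera calls.

## Working session

There is one attempt and no reset: what is moved stays moved. The work goes in short steps, Python scripts to look and compute and a shell command to move; the robot and the scene stay as the last step left them, time stands still between calls to the robot, and variables do not carry over. Pictures are saved under pics/ and viewed, at most 10 in all, crops included, and the job is handed in when it is done.

```bash
mkdir -p pics; ls; python3 - <<'E'
from cell import readout, optics
import cv2, pickle
s=readout.read_state(); print({k:s[k] for k in('clock','eef_pos','tool_rot','force','width')})
d={}
for n in('scene','side'):
    i=optics.get_image(n); d[n]=i
    cv2.imwrite(f'pics/{n}0.png',i['color'][...,::-1]); print(n,i['fovy'],i['cx'],i['cy'],[k for k in i if k!='color'],i['view'])
    for l in('tube','bed'): print(l,optics.boxes_of(n,l)[:4])
pickle.dump(d,open('d.pkl','wb'))
E
```

```text
pics
{'clock': 0.0, 'eef_pos': array([171.79744125, 626.22157631, 230.37832831]), 'tool_rot': array([-3.13965764e+00,  2.89217914e-05,  2.87379242e+00]), 'force': array([-0.54104058, -0.41309712,  0.57589973]), 'width': 85.45330079849414}
scene 45.96040039094125 320.07860631943817 195.9347075060826 ['fovy', 'cx', 'cy', 'view'] [[ 3.40317081e-01  9.40180575e-01 -1.56451398e-02 -1.65756212e+02]
 [-6.65378479e-01  2.52536876e-01  7.02493136e-01  3.07748070e+02]
 [ 6.64421376e-01 -2.28660474e-01  7.11518533e-01 -1.35409540e+03]
 [ 0.00000000e+00  0.00000000e+00  0.00000000e+00  1.00000000e+00]]
tube []
bed [{'rect': [367.0, 154.6, 100.6, 77.6], 'score': 0.9}]
side 51.95216180768233 314.758040282814 201.28480539372742 ['fovy', 'cx', 'cy', 'view'] [[ 9.58288767e-01 -2.85695181e-01  7.80406367e-03 -5.01480188e+02]
 [ 2.03316751e-01  7.00654139e-01  6.83919642e-01 -1.65173894e+02]
 [-2.00860495e-01 -6.53805814e-01  7.29515606e-01 -7.39026846e+02]
 [ 0.00000000e+00  0.00000000e+00  0.00000000e+00  1.00000000e+00]]
tube [{'rect': [296.4, 330.7, 117.6, 47.2], 'score': 0.69}]
bed [{'rect': [245.3, 130.9, 97.0, 63.3], 'score': 0.68}]
```

View pics/scene0.png

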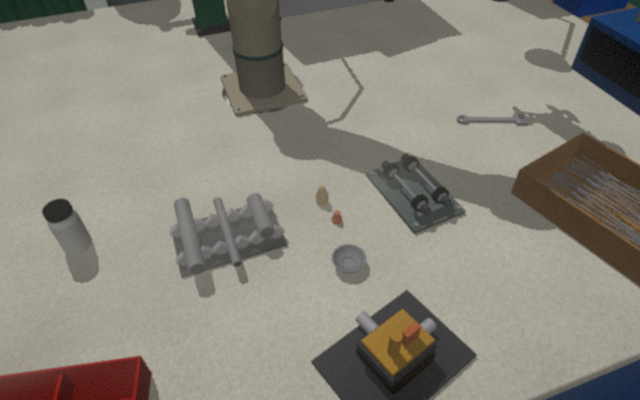

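View pics/side0.png

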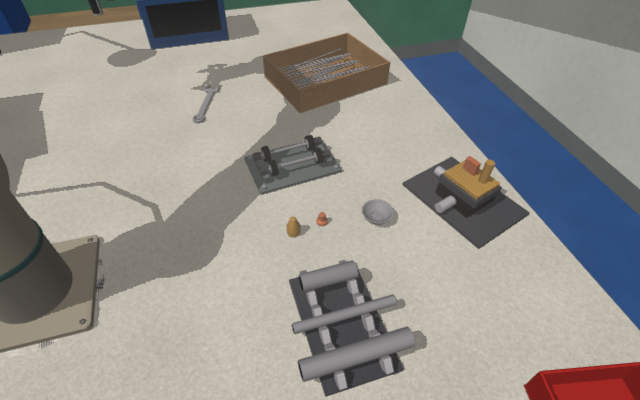

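Scene: the long thick tube is the leftmost in the rack, about (183,203)-(195,265). Side: it is the lowest one, (302,367)-(412,341). The bed is at scene (415,190) and side (293,165). I'll zoom in for measurement.

```bash
cat > h.py <<'E'
import numpy as np
def K(i): f=200/np.tan(np.radians(i['fovy'])/2); return f
def proj(i,P):
    p=np.atleast_2d(P)@i['view'][:3,:3].T+i['view'][:3,3]; f=K(i)
    return np.c_[i['cx']+f*p[:,0]/-p[:,2], i['cy']-f*p[:,1]/-p[:,2]]
def back(i,uv,z):
    R=i['view'][:3,:3]; t=i['view'][:3,3]; f=K(i); c=-R.T@t
    d=R.T@np.array([(uv[0]-i['cx'])/f,-(uv[1]-i['cy'])/f,-1]); return c+d*(z-c[2])/d[2]
E
python3 - <<'E'
import pickle,cv2,numpy as np
from h import *
d=pickle.load(open('d.pkl','rb'))
t=lambda n,u,v,w,h:cv2.resize(d[n]['color'][v:v+h,u:u+w,::-1],(400,300),interpolation=cv2.INTER_CUBIC)
cv2.imwrite('pics/tiles.png',np.vstack([np.hstack([t('scene',160,185,133,100),t('scene',355,142,120,90)]),np.hstack([t('side',285,285,133,100),t('side',238,125,110,82)])]))
for n,a in(('scene',[(183,203),(195,265)]),('side',[(302,367),(412,341)])):
    print(n,[back(d[n],p,40).round() for p in a], back(d[n],{'scene':(415,190),'side':(293,165)}[n],10).round())
E
```

```text
scene [array([ 421., -279.,   40.]), array([ 589., -282.,   40.])] [532. 207.  10.]
side [array([ 420., -278.,   40.]), array([ 596., -288.,   40.])] [528. 195.  10.]
```

View pics/tiles.png

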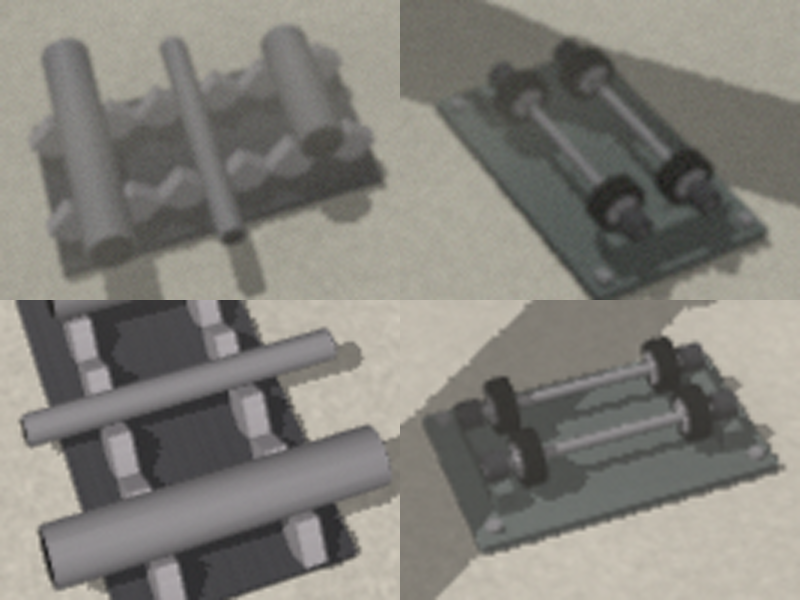

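```bash
cat > fit.py <<'E'
import pickle,numpy as np
from h import *
from scipy.optimize import least_squares
d=pickle.load(open('d.pkl','rb'))
S=lambda o,s,p:np.array(o)+np.array(p)*s
def fit(obs,x0):
    def T(q,M): c,s=np.cos(q[2]),np.sin(q[2]); M=np.array(M,float); return np.c_[q[0]+c*M[:,0]-s*M[:,1],q[1]+s*M[:,0]+c*M[:,1],M[:,2]]
    f=lambda q:np.concatenate([(proj(d[n],T(q,M))-uv).ravel() for n,M,uv in obs])
    r=least_squares(f,x0,x_scale=[10,10,.1],loss='soft_l1'); print(r.x.round(3),f(r.x).round(1).reshape(-1,2).tolist()); return r.x
tube=[[-90,0,40],[90,0,40]]
fit([('scene',tube,S((160,185),.333,[(66,48),(109,246)])),('side',tube,S((285,285),.333,[(48,257),(381,155)]))],[505,-280,0])
# wheels order: -x+y,+x+y,-x-y,+x-y ; corners -x... 
W=[[-55,26,34],[55,26,34],[-55,-26,34],[55,-26,34]]
sc=S((355,142),.3,[(186,67),(287,176),(122,92),(215,203),(38,103),(195,297),(368,235)])
si=S((238,125),.274,[(98,104),(259,64),(126,157),(292,111),(25,115),(82,250),(378,163)])
fit([('scene',W+[[-100,-65,10],[100,-65,10],[100,65,10]],sc),('side',W+[[-100,65,10],[-100,-65,10],[100,-65,10]],si)],[530,200,0])
E
python3 fit.py
```

```text
[ 5.07138e+02 -2.81329e+02  6.00000e-03] [[-0.6, 1.1], [-0.1, 1.2], [-0.3, -0.5], [-1.0, 0.0]]
[5.29435e+02 2.04053e+02 9.70000e-02] [[0.1, 1.1], [-1.4, -0.8], [-0.4, 0.5], [-0.5, -1.0], [-1.0, -1.8], [0.2, -0.6], [0.3, -2.8], [1.4, -0.1], [1.2, -0.1], [0.8, -0.6], [0.5, 0.2], [-0.6, -0.7], [-0.4, -1.8], [1.0, -0.7]]
```

```bash
python3 -m jog '{"claw":[1,1,1,1,1,1,1,1,1,1,1,1],"xyz":[[0,0,0],[0,0,0],[-0.28,-0.43,0],[-0.28,-0.43,0],[-0.28,-0.43,0],[-0.28,-0.43,0],[-0.28,-0.43,0],[-0.28,-0.43,0],[-0.28,-0.43,0],[-0.28,-0.43,0],[-0.28,-0.43,0],[-0.28,-0.43,0]],"twist":[[0,0,-0.043],[0,0,-0.043],[0,0,0],[0,0,0],[0,0,0],[0,0,0],[0,0,0],[0,0,0],[0,0,0],[0,0,0],[0,0,0],[0,0,0]]}'
```

```text
clock: 1.8
eef_pos: [453.9, 196.2, 231.5]
tool_rot: [3.141, 0.001, -3.139]
force: [0.7, 0.1, -0.1]
width: 85.4
gripper_force: 0.0
```

```bash
python3 - <<'E'
from cell import optics
import cv2,pickle
i=optics.get_image('wrist'); pickle.dump(i,open('w1.pkl','wb')); cv2.imwrite('pics/w1.png',i['color'][...,::-1])
print(i['fovy'],i['view'].round(3),optics.boxes_of('wrist','bed')[:2])
E
python3 -m jog '{"claw":[1,1,1,1,1,1,1,1,1,1,1,1],"xyz":[[-0.04,-0.4,0],[-0.04,-0.4,0],[-0.04,-0.4,0],[-0.04,-0.4,0],[-0.04,-0.4,0],[-0.04,-0.4,0],[-0.04,-0.4,0],[-0.04,-0.4,0],[-0.04,-0.4,0],[-0.04,-0.4,0],[-0.04,-0.4,0],[-0.04,-0.4,0]],"twist":[[0,0,0],[0,0,0],[0,0,0],[0,0,0],[0,0,0],[0,0,0],[0,0,0],[0,0,0],[0,0,0],[0,0,0],[0,0,0],[0,0,0]]}'
python3 - <<'E'
from cell import optics
import cv2,pickle
i=optics.get_image('wrist'); pickle.dump(i,open('w2.pkl','wb')); cv2.imwrite('pics/w2.png',i['color'][...,::-1])
E
```

```text
67.11435680585775 [[-2.00000e-03  1.00000e+00 -0.00000e+00 -1.95167e+02]
 [-9.50000e-01 -2.00000e-03 -3.12000e-01  4.73248e+02]
 [-3.12000e-01 -1.00000e-03  9.50000e-01 -2.37438e+02]
 [ 0.00000e+00  0.00000e+00  0.00000e+00  1.00000e+00]] [{'rect': [259.0, 138.6, 116.7, 153.4], 'score': 0.74}]
clock: 3.4
eef_pos: [502.6, -282.8, 231.3]
tool_rot: [3.141, 0.0, -3.138]
force: [-0.4, 0.1, 0.6]
width: 85.3
gripper_force: 0.0
```

View pics/w1.png

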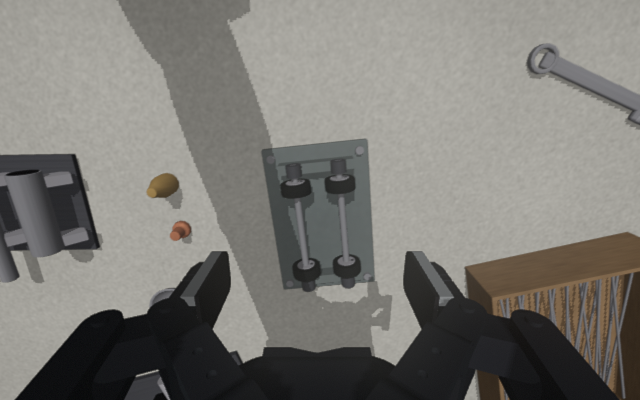

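View pics/w2.png

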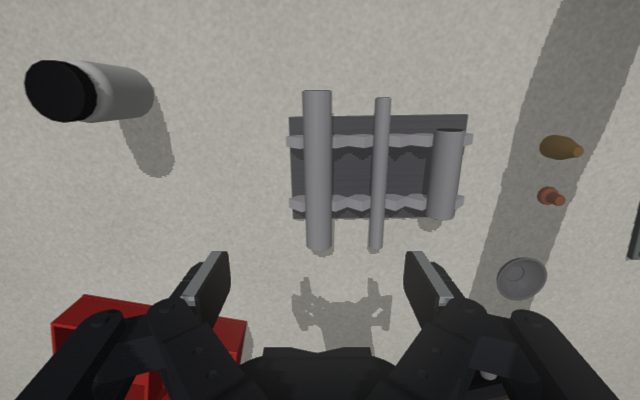

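Bed in w1: corners at (263,149), (367,140), (374,281) and (284,289), with wheels at (295,187), (340,184), (307,268) and (347,266). Tube in w2: it runs from (317,91) to (319,250). I'll fit with these added.

```bash
cat >> fit.py <<'E'
print('wrist')
d['w1']=pickle.load(open('w1.pkl','rb'));d['w2']=pickle.load(open('w2.pkl','rb'))
t1=('w2',[[-90,0,56],[90,0,56]],np.array([(317.3,91),(319.5,249.5)]))
b1=('w1',[[-55,-26,34],[-55,26,34],[55,-26,34],[55,26,34],[-100,-65,10],[-100,65,10],[100,65,10],[100,-65,10]],np.array([(295,187),(340,184),(307,268),(347,266),(263,149),(367,140),(374,281),(284,289)]))
fit([t1],[505,-280,0]);fit([b1],[530,200,0])
fit([t1,('scene',tube,S((160,185),.333,[(66,48),(109,246)])),('side',tube,S((285,285),.333,[(48,257),(381,155)]))],[505,-280,0])
fit([b1,('scene',W+[[-100,-65,10],[100,-65,10],[100,65,10]],sc),('side',W+[[-100,65,10],[-100,-65,10],[100,-65,10]],si)],[530,200,0])
E
python3 fit.py | sed '1,/wrist/d'
```

```text
[ 5.08655e+02 -2.80696e+02  1.80000e-02] [[-0.0, -0.8], [0.0, 2.0]]
[5.29998e+02 2.03577e+02 1.02000e-01] [[1.1, 0.5], [0.2, -0.7], [-0.6, 0.8], [-0.4, -0.7], [-2.1, 0.4], [1.4, -1.4], [1.0, 0.7], [-1.0, 0.5]]
[ 5.07608e+02 -2.81080e+02  1.20000e-02] [[0.1, -1.9], [-0.8, 1.2], [-0.7, 1.3], [0.4, 1.3], [0.1, -0.4], [-1.0, -0.5]]
[5.29851e+02 2.03708e+02 1.00000e-01] [[1.3, 0.3], [0.4, -0.8], [-0.6, 0.7], [-0.4, -0.8], [-1.9, 0.1], [1.7, -1.4], [0.9, 0.7], [-1.0, 0.4], [-0.0, 1.2], [-1.4, -0.6], [-0.5, 0.6], [-0.5, -0.8], [-1.1, -1.6], [0.3, -0.4], [0.3, -2.7], [1.6, 0.0], [1.3, -0.1], [1.0, -0.5], [0.7, 0.2], [-0.5, -0.6], [-0.1, -1.7], [1.2, -0.7]]
```

```bash
python3 -m jog '{"claw":[0.7,0.7,0.7,0.7,0.7,0.7,0.7,0.7,0.7],"xyz":[[-0.05,0.018,0],[0,0,0.35],[0,0,0.35],[0,0,0.35],[0,0,0.35],[0,0,0.35],[0,0,0.16],[0,0,0.08],[0,0,0]],"twist":[[0,0,-0.003],[0,0,0],[0,0,0],[0,0,0],[0,0,0],[0,0,0],[0,0,0],[0,0,0],[0,0,0]]}'
python3 - <<'E'
from cell import optics
import cv2
i=optics.get_image('wrist'); cv2.imwrite('pics/w3.png',i['color'][...,::-1])
E
```

```text
clock: 4.58
eef_pos: [507.6, -280.3, 32.7]
tool_rot: [-3.142, 0.001, -3.129]
force: [-0.6, 0.1, -0.2]
width: 60.0
gripper_force: 0.0
```

View pics/w3.png

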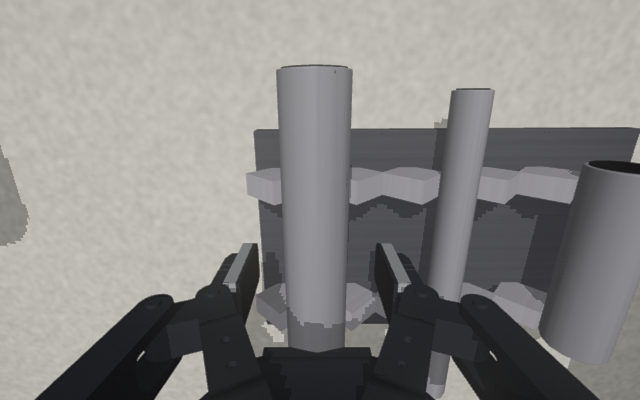

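```bash
python3 - <<'E'
from cell import optics
import cv2,numpy as np
from h import *
i=optics.get_image('wrist')
print('topend',back(i,(314,66),56),'rib-',back(i,(400,185),28),'rib+',back(i,(340,305),28))
print(proj(i,[[508,-311,33],[508,-251,33],[470,-281,28],[546,-281,28],[418,-281,56]]).round())
E
```

```text
topend [ 418.7313676  -282.54657179   56.        ] rib- [ 471.61484239 -238.66593867   28.        ] rib+ [ 544.91531062 -266.48393131   28.        ]
[[259. 252.]
 [372. 253.]
 [317. 181.]
 [315. 306.]
 [318.  64.]]
```

The fingers straddle the long tube, and the free middle is where I expected it. I'll lower the last bit and grip.

```bash
python3 -m jog '{"claw":[0.7,0.7,0.2,0.2,0.2,0.2,0.2,0.2],"xyz":[[-0.005,-0.008,0.076],[0,0,0],[0,0,0],[0,0,0],[0,0,0],[0,0,0],[0,0,0],[0,0,0]],"twist":[[0,0,0],[0,0,0],[0,0,0],[0,0,0],[0,0,0],[0,0,0],[0,0,0],[0,0,0]]}'
```

```text
clock: 5.68
eef_pos: [507.7, -281.0, 25.1]
tool_rot: [3.141, 0.0, -3.13]
force: [-0.4, 1.1, 4.5]
width: 30.2
gripper_force: 59.1
```

```bash
python3 -m jog '{"claw":[0.2,0.2,0.2,0.2,0.2,0.2,0.2],"xyz":[[0,0,-0.1],[0,0,-0.2],[0,0,-0.3],[0,0,-0.3],[0,0,-0.3],[0,0,-0.2],[0,0,0]],"twist":[[0,0,0],[0,0,0],[0,0,0],[0,0,0],[0,0,0],[0,0,0],[0,0,0]]}'
python3 - <<'E'
from cell import optics
import cv2,numpy as np
i=optics.get_image('wrist'); j=optics.get_image('side')
cv2.imwrite('pics/w4.png',np.hstack([cv2.resize(k['color'],(400,250)) for k in(i,j)])[...,::-1])
E
```

```text
clock: 6.55
eef_pos: [508.5, -282.2, 166.3]
tool_rot: [-3.14, 0.003, -3.13]
force: [0.2, 0.1, -2.5]
width: 30.3
gripper_force: 59.5
```

View pics/w4.png

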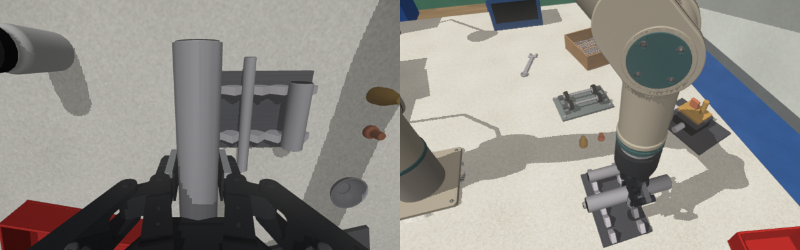

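The tube is held level and the other two are still in the rack. Carrying it to the bed.

```bash
python3 -m jog '{"claw":[0.2,0.2,0.2,0.2,0.2,0.2,0.2,0.2,0.2,0.2,0.2,0.2],"xyz":[[-0.022,0.2,0],[-0.022,0.35,0],[-0.022,0.45,0],[-0.022,0.45,0],[-0.022,0.45,0],[-0.022,0.45,0],[-0.022,0.45,0],[-0.022,0.45,0],[-0.022,0.45,0],[-0.022,0.45,0],[-0.022,0.45,0],[-0.022,0.26,0]],"twist":[[0,0,0],[0,0,0],[0,0,0],[0,0,0],[0,0,0],[0,0,0],[0,0,0],[0,0,0],[0,0,0],[0,0,0],[0,0,0],[0,0,0]]}'
python3 -m jog '{"claw":[0.2,0.2,0.2,0.2,0.2],"xyz":[[0,0,0],[0,0,0.2],[0,0,0.2],[0,0,0.1],[0,0,0]],"twist":[[0,0,-0.028],[0,0,0],[0,0,0],[0,0,0],[0,0,0]]}'
python3 - <<'E'
from cell import optics,readout
import cv2,pickle
print(readout.read_state()['eef_pos'],readout.read_state()['tool_rot'])
d={n:optics.get_image(n) for n in('wrist','scene','side')}
pickle.dump(d,open('d2.pkl','wb')); cv2.imwrite('pics/w5.png',d['wrist']['color'][...,::-1])
E
```

```text
clock: 8.15
eef_pos: [526.0, 209.5, 163.6]
tool_rot: [3.14, -0.003, -3.125]
force: [-0.3, 0.5, -1.2]
width: 30.1
gripper_force: 59.6
clock: 8.78
eef_pos: [527.0, 205.4, 113.7]
tool_rot: [-3.141, -0.002, -3.041]
force: [-0.7, 0.0, -2.2]
width: 30.1
gripper_force: 59.7
[527.04554114 205.35771652 113.69040498] [-3.14120483e+00 -2.48650162e-03 -3.04101968e+00]
```

View pics/w5.png

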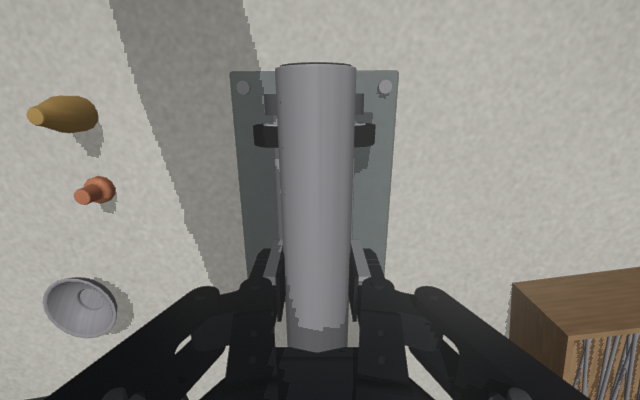

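The tube is over the bed. Plate corners show at (231,71) and (399,71), and the rear wheels' outer edges at (254,135) and (375,135). The tube's rear end is at (316,64). I'll refine the bed pose and check the tube's position in the hand.

```bash
cat >> fit.py <<'E'
print('final')
d2=pickle.load(open('d2.pkl','rb')); d['w5']=d2['wrist']
c1=('w5',[[-100,-65,10],[-100,65,10],[-55,-44,34],[-55,44,34]],np.array([(231,71),(399,71),(254,135),(375,135)]))
fit([c1],[530,203,.1])
q=fit([b1,c1,c1,('scene',W+[[-100,-65,10],[100,-65,10],[100,65,10]],sc),('side',W+[[-100,65,10],[-100,-65,10],[100,-65,10]],si)],[530,200,0])
for z in(142,145.7,149): print('tube end',back(d['w5'],(316,64),z))
for n in('w5',):
  c,s=np.cos(q[2]),np.sin(q[2]); print(proj(d[n],[[q[0]-55*c,q[1]-55*s,34]]))
E
python3 fit.py | sed '1,/final/d'
```

```text
[5.30410e+02 2.04053e+02 1.00000e-01] [[-2.3, -0.0], [1.6, 0.0], [-0.0, 0.1], [0.1, 0.1]]
[5.30310e+02 2.03913e+02 9.90000e-02] [[1.5, 0.7], [0.6, -0.4], [-0.5, 0.9], [-0.2, -0.5], [-1.7, 0.5], [1.9, -1.0], [1.0, 1.0], [-0.9, 0.6], [-2.3, -0.3], [1.6, -0.1], [-0.1, -0.2], [-0.0, -0.0], [-2.3, -0.3], [1.6, -0.1], [-0.1, -0.2], [-0.0, -0.0], [0.2, 1.3], [-1.3, -0.5], [-0.3, 0.7], [-0.3, -0.7], [-0.9, -1.5], [0.5, -0.3], [0.5, -2.5], [1.8, -0.1], [1.5, -0.1], [1.2, -0.6], [0.8, 0.1], [-0.3, -0.7], [0.1, -1.8], [1.4, -0.8]]
tube end [438.29704871 196.20435887 142.        ]
tube end [438.64314205 196.24953861 145.7       ]
tube end [438.9518199  196.28983405 149.        ]
[[314.41956409 134.91531234]]
```

```bash
python3 -m jog '{"claw":[0.2,0.2,0.2,0.2,0.2,0.2],"xyz":[[-0.018,-0.016,0],[0,0,0.25],[0,0,0.2],[0,0,0.12],[0,0,0.06],[0,0,0]],"twist":[[0,0,0],[0,0,0],[0,0,0],[0,0,0],[0,0,0],[0,0,0]]}'
```

```text
clock: 9.68
eef_pos: [530.4, 203.5, 51.7]
tool_rot: [3.142, 0.0, -3.042]
force: [-1.0, -1.0, -2.2]
width: 30.5
gripper_force: 59.7
```

```bash
python3 -m jog '{"claw":[0.2,0.2,0.2,0.2,0.2],"xyz":[[0.012,0.005,0.03],[0,0,0.02],[0,0,0.01],[0,0,0],[0,0,0]],"twist":[[0,0,0],[0,0,0],[0,0,0],[0,0,0],[0,0,0]]}'
python3 -m jog '{"claw":[0.2,0.2,0.2],"xyz":[[0,0,0.01],[0,0,0.01],[0,0,0]],"twist":[[0,0,0],[0,0,0],[0,0,0]]}'
```

```text
clock: 10.3
eef_pos: [529.0, 203.9, 45.8]
tool_rot: [3.142, 0.0, -3.042]
force: [0.2, 0.0, -1.4]
width: 30.5
gripper_force: 59.7
clock: 10.68
eef_pos: [528.9, 203.8, 43.6]
tool_rot: [-3.142, -0.0, -3.042]
force: [0.9, -0.7, -1.6]
width: 30.5
gripper_force: 59.7
```

```bash
for k in 1 2; do python3 -m jog '{"claw":[0.2,0.2],"xyz":[[0,0,0.01],[0,0,0]],"twist":[[0,0,0],[0,0,0]]}' | egrep 'eef|force'; done
```

```text
eef_pos: [528.9, 203.9, 42.6]
force: [-0.0, -1.3, -1.1]
gripper_force: 59.7
eef_pos: [529.0, 203.9, 41.6]
force: [-0.4, -0.5, -1.5]
gripper_force: 59.7
```

```bash
python3 -m jog '{"claw":[0.2,0.2,0.2],"xyz":[[0,0,0.007],[0,0,0],[0,0,0]],"twist":[[0,0,0],[0,0,0],[0,0,0]]}' | egrep 'eef|force'
```

```text
eef_pos: [529.0, 203.9, 41.3]
force: [-2.2, -1.2, 4.2]
gripper_force: 60.2
```

Contact: Fz rose from −1.5 to +4.2 N with almost no side force. Releasing gradually.

```bash
python3 -m jog '{"claw":[0.3,0.36,0.38,0.41,0.45,0.5,0.6,0.6],"xyz":[[0,0,0],[0,0,0],[0,0,0],[0,0,0],[0,0,0],[0,0,0],[0,0,0],[0,0,0]],"twist":[[0,0,0],[0,0,0],[0,0,0],[0,0,0],[0,0,0],[0,0,0],[0,0,0],[0,0,0]]}'
python3 - <<'E'
from cell import optics
import cv2,numpy as np
i=optics.get_image('wrist')['color']; j=optics.get_image('side')['color'][100:225,200:400]; 
cv2.imwrite('pics/w6.png',np.hstack([cv2.resize(k,(400,250)) for k in(i,j)])[...,::-1])
E
```

```text
clock: 12.55
eef_pos: [529.0, 203.9, 41.0]
tool_rot: [3.142, 0.0, -3.042]
force: [0.9, 0.1, 0.7]
width: 50.8
gripper_force: 0.0
```

View pics/w6.png

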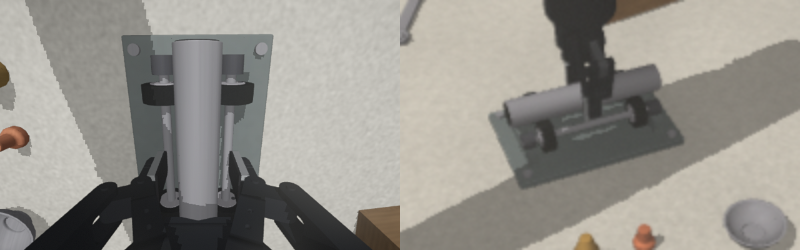

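The tube sits centred in the valley between the wheels and the fingers are clear of it. Now I'll go straight up.

```bash
python3 -m jog '{"claw":[0.6,0.6,0.6,0.6,0.6,0.6,0.6,0.6,0.6,0.6],"xyz":[[0,0,-0.05],[0,0,-0.1],[0,0,-0.2],[0,0,-0.3],[0,0,-0.3],[0,0,-0.4],[0,0,-0.4],[0,0,-0.2],[0,0,0],[0,0,0]],"twist":[[0,0,0],[0,0,0],[0,0,0],[0,0,0],[0,0,0],[0,0,0],[0,0,0],[0,0,0],[0,0,0],[0,0,0]]}'
cat > end.py <<'E'
from cell import optics
import cv2,numpy as np,pickle
d={n:optics.get_image(n) for n in('wrist','side')}; pickle.dump(d,open('d3.pkl','wb'))
cv2.imwrite('pics/w7.png',np.hstack([cv2.resize(d['wrist']['color'][80:330,160:480],(448,350)),cv2.resize(d['side']['color'][110:210,240:340],(350,350),interpolation=cv2.INTER_CUBIC)])[...,::-1])
E
python3 end.py
```

```text
clock: 13.9
eef_pos: [528.3, 203.6, 235.4]
tool_rot: [-3.141, -0.001, -3.042]
force: [-0.3, -0.2, -0.2]
width: 51.0
gripper_force: 0.0
```

View pics/w7.png

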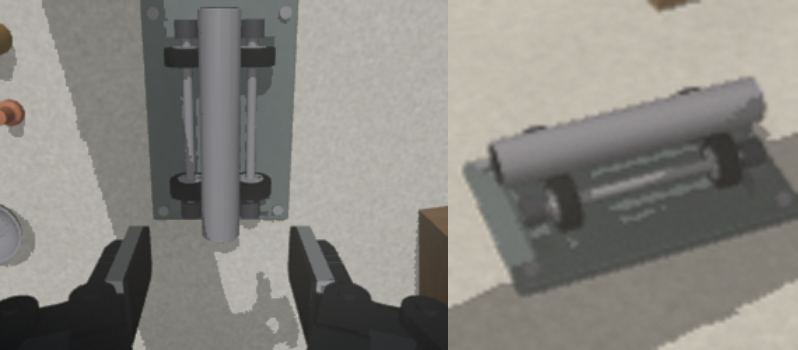

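```bash
python3 - <<'E'
import pickle
from h import *
i=pickle.load(open('d3.pkl','rb'))['wrist']
a=back(i,(317.1,85.7),72);b=back(i,(318.6,251),72);print(a,b,(a+b)/2,np.linalg.norm(a-b))
w=[back(i,(160+u/1.4,80+v/1.4),34) for u,v in((165,58),(275,58),(170,189),(270,188))];print(np.mean(w,0))
E
```

```text
[440.71052943 195.20720985  72.        ] [616.20044309 214.53816909  72.        ] [528.45548626 204.87268947  72.        ] 176.55139699949322
[532.05033428 204.44085519  34.        ]
```

```bash
python3 -c "
from cell import order; print(order.finish_job())"
```

```text
the job is handed in; nothing more can be done
None
```

The long thick tube lies on all four wheels of the turning rolls, centred lengthwise to within about 2–4 mm by the camera. It was set down gently (about 6 N at contact), the gripper is well clear, and the job was handed in at about 14 s; wheel turn was not measured.

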